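# Take the clogged filter out of the bench dust extractor

### The arm

A 6-joint arm with a two-finger parallel gripper is mounted at the origin on a cart in front of the work surface, level with it; the furniture and walls round the work are solid. World frame = base frame: x ahead of the robot, y to its left, z up, the work surface at z = 0. Lengths are in m, angles in rad, forces in N, time in s.
With the tool pointing down it reaches from about 0.4 to 0.825 m from the base axis. Payload 7 kg.
Tool frame: the origin (TCP) lies on the centre line of the jaws, within the pads' length; the fingertips stand nose_length ahead of it and the grasp point (between the pads) lies 6 mm ahead of it (nose_length is the distance from the TCP to the fingertips, in m); z points along the fingers, y is the line along which they close (so a half turn about z gives the same grasp; the last joint's range is limited). The gripper opens to 85 mm and grips with 20 to 120 N. Pads are 22 mm wide; open, the fingers measure 114 mm over their backs; the gripper's body (76 mm by 85 mm) begins 54 mm behind the grasp point. The pads swing forward as they close: fully open they stand 13 mm farther back than shut.
Start: joints at [-1.053, 0.359, 0.012, 0, -1.224, -0.288], TCP at [0.154, -0.657, 0.256] pointing down, gripper open.
Joint ranges: [-3.07, 3.07], [-1.43, 2.12], [-1.02, 1.25], [-3.03, 1.67], [-3.05, -0], [-3.03, 3.03]. Speed limits (rad/s): [2.39, 2.39, 3.01, 3.14, 3.14, 3.14].

### API

Orientations are given as a unit quaternion [w, x, y, z].
In Python, from station import sense, camera, job_done, nose_length gives the robot as it stands.
- The arm moves only by the shell command python3 -m pendant 'ROWS' [FORCE]. ROWS is a JSON list of rows, 1 to 5 of them, each an object with the fields drx, dry, drz (a rotation vector in normalised numbers (1 is pi rad)), sx, sy, sz (the shift in shares of the most that a row can go, 1 being 50 mm), finger_gap (the finger opening in m); a field left out counts as zero (the opening has to be given); each row shifts and turns the commanded pose from where the row before left it, along the tool's axes as they then stand; what a row does not reach is not made up. A row lasts 1/10 s, in which the tool goes at most 0.05 m and 0.15 rad, less where a joint would pass 70% of its speed; a pose out of reach is approached as far as the arm can. The fingers move at their own pace and stop on an object; FORCE is the grip in N (left out, the last holds). Time passes only in rows, so rows that do not move let the fingers close. It prints the time, the measured TCP pose, the force, the opening and the grip force at its end. Input that does not fit is refused with a message, and nothing moves.
- sense(): the state, without advancing time (a new reading comes with each control period).
- camera(name): name is "scene" or "top" or "wrist"; returns a dict with "image" (480x640x3 uint8, red, green, blue), "K" (3x3 intrinsics, pixels), "distortion" ([k1, k2, p1, p2, k3] as OpenCV has them; the pictures are not rectified), "pose" (4x4, takes a point from camera to world coordinates); the wrist camera has in their place "hand_eye" (4x4, takes a point from camera to tool coordinates, whose origin is the TCP and whose axes are the flange's). Camera axes: x right, y down, z forward; pixel columns grow to the right and rows downward; lengths in m; the calibration is good to about 2 mm. A picture is of the moment at which its call begins: read the wrist's pose just before it. There is no depth.
- job_done(): hands the job in; it is judged then, once.
The state is a dict: "clock": time; "qpos": joint angles; "qvel": joint speeds; "tau": joint torques, N m; "position": TCP position; "ee_rot": TCP orientation; "ft_force": force on the tool from outside, world axes, zero at the start; "torque": the same for the moment, N m; "grip_width": finger opening in m; "finger_force": force on a finger pad.
Only numpy, scipy, OpenCV 4.12 (cv2) and the standard library are available. Lean on these libraries where they do the work, as an engineer would, in place of code of your own. Each camera call takes 0.05 s, during which the arm holds its last target. There are 200 camera calls.

### The job

One of the two service indicators on the bench dust extractor has popped up red: lift that bay's blue cover flap right back so that it stays open, and draw the filter cassette straight up out of its slot. Without tipping it, carry it to the steel lemel pan and finish still holding it in the gripper, still and upright, clear above the middle of the pan with its broad side along the pan's long side, so that the gold dust falls into the pan. Leave the other bay shut, and do not knock the pan, the brass brush, the steel cup or the parts tin about.

Things in the scene. Friction and masses are not known exactly. Their poses are not given: they have to be found in the camera images.
- extractor: white box-shaped bench dust extractor, fixed, 179 (x) x 220 (y) x 121 mm high; origin at bench level, mid-width, 75 mm behind its front face; x points to its rear, y to its left, z up. Two bays side by side, at y = +50 mm (left) and -50 mm (right), each with a blue flap on top and an indicator on the deck behind the flap
- bay_left (a point): centre of the left bay's cassette slot (23 mm ahead of the extractor's origin) at the height of the extractor's top, 121 mm. Under the flap the bay mouth reaches 42 mm ahead of and behind this point and 45 mm to each side, and goes down to an inner deck 74 mm above the bench; in the deck the cassette stands in a slot 18 x 74 mm, 62 mm deep
- bay_right (a point): the same for the right bay (extractor's -y side)
- indicator_red: the service indicator that has popped up: red round piston, 16 mm across, standing 36 mm above the extractor's top in a black collar, behind the flap of the bay whose filter is clogged (74 mm behind the extractor's origin, at that bay's y); fixed. Origin under its middle.
- indicator_green: the other indicator: green piston, down (14 mm high), behind the flap of the bay whose filter is good; fixed. Origin under its middle.
- flap_left (a joint): hinge of the left bay's blue sheet-metal flap, rad: 0 shut and level, grows as the front edge is lifted, stop at 2.0. Free hinge without a spring, flap 0.11 kg: short of upright (1.57) it falls shut, past it it falls back by itself to the stop and stays
- flap_left_pull (a point): middle of the left flap's black T-shaped pull: a round bar 11 mm thick and 26 mm long (along y) on a 13 mm wide stem, 26 mm ahead of the extractor's front face, free below it. Moves with the flap on a circle of 126 mm radius about the hinge line; the bar may turn between fingers that grip its two ends
- flap_left_hinge (a point): point on the left flap's hinge line at the middle of the flap; the line runs along the extractor's y, 25 mm behind its origin, 123.5 mm above the bench; fixed
- flap_right (a joint): the right bay's flap, as flap_left
- flap_right_pull (a point): pull of the right flap, as flap_left_pull
- flap_right_hinge (a point): hinge point of the right flap, as flap_left_hinge
- cassette_left: filter cassette in the left bay, hidden by the flap: black frame 14 (x) x 70 (y) x 66 mm high with paper pleats, and on top a yellow grip tab 12 (x) x 30 (y) mm, from 66 to 92 mm above the cassette's foot; 0.09 to 0.17 kg, loose in its slot with 2 mm of play. Origin under its middle; x across its broad side, y along it, z up
- cassette_left_grip (a point): point in the left cassette's grip tab, 80 mm above its foot (12 mm below its top, 18 mm above the inner deck)
- cassette_right: filter cassette in the right bay, as cassette_left
- cassette_right_grip (a point): grip point of the right cassette
- lemel_pan: open rectangular steel pan, 96 (x) x 142 (y, long side) x 22 mm high, loose on the bench, 0.3 kg; origin under its middle
- divider: fixed upright panel to the right of the work, 21 mm thick (y), from x = 0.20 m to 0.90 m, top edge 438 mm above the bench; origin under its middle at floor level, 0.88 m below the bench. A tool that starts right of it must go over or round it. Also fixed: a side wall at y = +0.48 m, and a wall shelf, 451 to 472 mm above the bench, from x = 0.695 m on
- brass_brush: brass brush lying on the bench, 17 x 140 x 17 mm, wooden handle; origin under its middle (bystander)
- parts_tin: small round white tin, 40 mm across, 18 mm high; origin under its middle (bystander)
- steel_cup: bowl-shaped light grey metal cup, 72 mm across, 34 mm high; origin under its middle (bystander)

How it is judged:
By the outcome, as a careful person would: the job done as asked, in the order asked, and still so for the second after the job is handed in, while the arm keeps its last pose, push and grip.
It also fails if it takes over 59 s, if anything falls off the work surface, if the arm or the gripper's body presses on something with over 40 N, if the wrist force passes 120 N, or if a joint passes its speed limit or range.

## Working session

There is one attempt and no reset: what is moved stays moved. The work goes in short steps, Python scripts to look and compute and a shell command to move; the robot and the scene stay as the last step left them, time stands still between calls to the robot, and variables do not carry over. Pictures are saved under pics/ and viewed, at most 10 in all, crops included, and the job is handed in when it is done.

```bash
ls; mkdir -p pics
cat > h.py <<'E'
import numpy as np, cv2
from station import sense, camera, job_done, nose_length
def ray(c,u,v):
    p=cv2.undistortPoints(np.array([[[u,v]]],float),np.array(c["K"]),np.array(c["distortion"]))[0,0]
    T=np.array(c["pose"]); return T[:3,3], T[:3,:3]@np.array([p[0],p[1],1.])
def onz(c,u,v,z):
    o,d=ray(c,u,v); return o+d*(z-o[2])/d[2]
E
python3 - <<'E'
from h import *
import pickle
print(sense(), nose_length if not callable(nose_length) else nose_length())
for n in("scene","top"):
    c=camera(n); pickle.dump(c,open(n+".pkl","wb")); cv2.imwrite(f"pics/{n}0.png",c["image"][:,:,::-1]); print(n,np.round(c["pose"],3).tolist(),c["K"])
E
```

```text
pics
{'clock': 0.0, 'qpos': array([-1.05290599e+00,  3.59429722e-01,  1.10810650e-02, -3.70471993e-04,
       -1.22412107e+00, -2.88115658e-01]), 'qvel': array([-0.00083953,  0.00076709,  0.0002538 ,  0.00187542, -0.00139415,
       -0.0001671 ]), 'tau': array([ 1.26895291e-03, -5.83315551e+01,  2.93423814e+01,  6.93649516e+00,
       -5.97741673e-03, -2.29172082e-05]), 'position': array([ 0.15363201, -0.65683333,  0.25534196]), 'ee_rot': array([-1.67928611e-04, -1.14572062e-01,  9.93414572e-01,  8.37973466e-04]), 'ft_force': array([-0.28446406, -0.44944492, -0.29522158]), 'torque': array([-0.00745201,  0.01216398,  0.00704167]), 'finger_force': 0.0, 'grip_width': 0.08554546069398596} 0.025
scene [[0.585, -0.516, 0.626, -0.575], [-0.811, -0.379, 0.446, -0.731], [0.007, -0.769, -0.64, 0.753], [0.0, 0.0, 0.0, 1.0]] [[545.04909248   0.         315.19570309]
 [  0.         545.04909248 242.18010258]
 [  0.           0.           1.        ]]
top [[-0.014, -0.989, 0.146, 0.301], [-1.0, 0.015, 0.006, 0.023], [-0.008, -0.146, -0.989, 1.02], [0.0, 0.0, 0.0, 1.0]] [[476.44485589   0.         315.93847999]
 [  0.         476.44485589 239.3129527 ]
 [  0.           0.           1.        ]]
```

View pics/scene0.png

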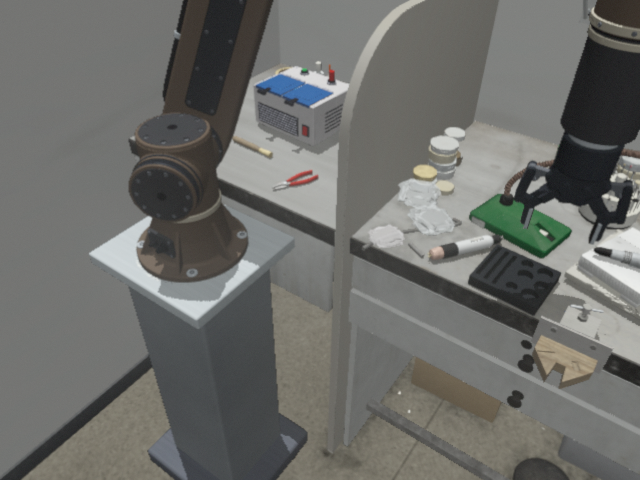

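View pics/top0.png

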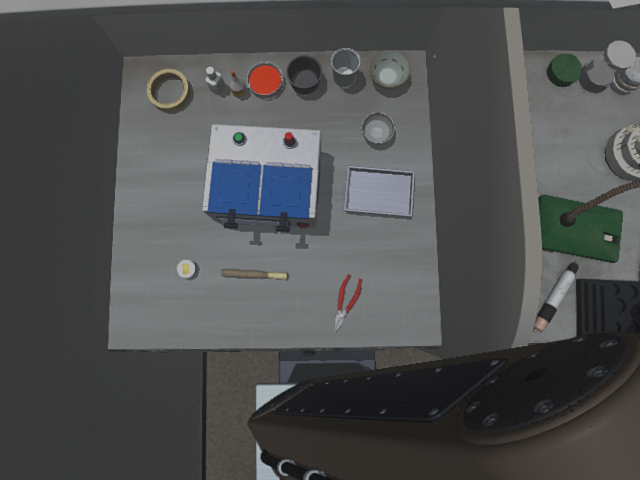

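Top view: extractor with red indicator at (289,138), so the right bay is clogged. Its pull is at (283,222), the pan at (380,191), steel cup about (378,128), tin (186,269) and brush (255,274).

Run:
```python
from h import *
import pickle
c=pickle.load(open("top.pkl","rb")); im=c["image"]; hsv=cv2.cvtColor(im,cv2.COLOR_RGB2HSV)
def comps(m,x0,y0,x1,y1,amin=8):
    k=np.zeros_like(m);k[y0:y1,x0:x1]=m[y0:y1,x0:x1]
    n,l,s,ce=cv2.connectedComponentsWithStats(k)
    return [(s[i].tolist(),ce[i],np.argwhere(l==i)[:,::-1]) for i in range(1,n) if s[i][4]>=amin]
blue=cv2.inRange(hsv,(100,120,60),(125,255,255))
for s,ce,p in comps(blue,190,140,330,235,200):
    r=cv2.minAreaRect(p.astype(np.float32)); print("blue",s,np.round(r[0],1),r[1],r[2])
    b=cv2.boxPoints(r); print(np.round([onz(c,*q,.1245)[:2] for q in b],4).tolist(), onz(c,*r[0],.1245))
red=cv2.inRange(hsv,(0,150,80),(8,255,255)); 
for s,ce,p in comps(red,275,125,305,150,5): print("red",s,ce,onz(c,*ce,.15))
gr=cv2.inRange(hsv,(50,100,40),(80,255,255))
for s,ce,p in comps(gr,225,125,255,150,5): print("green",s,ce,onz(c,*ce,.135))
print("pull",onz(c,283,222,.122), onz(c,231,219,.122))
# pan rim: dark edge vs bench
pb=im[150:230,330:430]; cv2.imwrite("pics/crop.png",np.hstack([cv2.resize(im[155:230,335:425],None,fx=5,fy=5,interpolation=2),cv2.resize(im[160:235,200:270+20],None,fx=5,fy=5,interpolation=2)])[:, :800,::-1] if 0 else np.vstack([cv2.resize(im[160:225,335:425],(560,404),interpolation=2)[:290],cv2.resize(im[160:235,200:325],(560,336),interpolation=2)])[:600,:,::-1])
w=cv2.inRange(hsv,(105,10,150),(135,60,255))
for s,ce,p in comps(w,335,155,425,225,200):
    r=cv2.minAreaRect(p.astype(np.float32)); print("pan",s,r, onz(c,*r[0],.002))
print("pan px corners z.022", [np.round(onz(c,u,v,.022)[:2],3).tolist() for u,v in((348,167),(414,169),(412,217),(345,211))])
print("cup",onz(c,378,128,.034),"tin",onz(c,186,269,.018), "brush",onz(c,222,273,.015),onz(c,288,276,.015))
```

```text
blue [208, 162, 53, 53, 2368] [233.8 188.3] (48.5055046081543, 50.81630325317383) 4.8645148277282715
[[0.4907, 0.2364], [0.592, 0.2302], [0.5817, 0.135], [0.4811, 0.1428]] [0.53585842 0.18596349 0.1245    ]
blue [259, 165, 53, 54, 2395] [285.1 191.5] (49.09136199951172, 50.24109649658203) 3.7313973903656006
[[0.4823, 0.1369], [0.582, 0.131], [0.5739, 0.0354], [0.4746, 0.0429]] [0.52774444 0.08649773 0.1245    ]
red [285, 133, 7, 6, 31] [288.19354839 135.5483871 ] [0.63140179 0.07838435 0.15      ]
green [234, 133, 8, 8, 48] [237.875      136.58333333] [0.63694933 0.17774664 0.135     ]
pull [0.46831326 0.09085813 0.122     ] [0.47576162 0.19111987 0.122     ]
pan [345, 166, 69, 50, 2437] ((379.4981384277344, 190.52159118652344), (67.00800323486328, 44.35436248779297), 4.969740867614746) [ 0.55780203 -0.11221513  0.002     ]
pan px corners z.022 [[0.606, -0.043], [0.6, -0.186], [0.494, -0.177], [0.509, -0.034]]
cup [ 0.68971588 -0.10976777  0.034     ] tin [0.38957989 0.30545451 0.018     ] brush [0.38039069 0.22892461 0.015     ] [0.37222372 0.08880519 0.015     ]
```

View pics/crop.png

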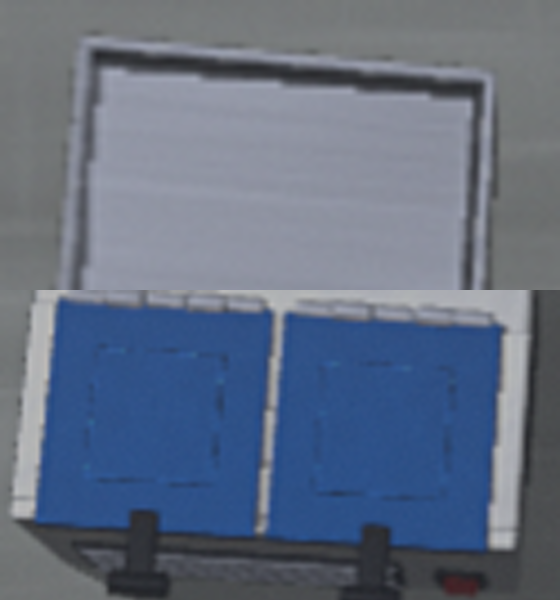

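The manual's scale: shifts go in shares of 50 mm and turns go in shares of pi rad. Converting my numbers, -0.05 m is -1, 0.11 rad / 3.1416 = 0.035.

```bash
python3 -m pendant '[{"drz":0.0318, "sz":-1, "finger_gap":0.06}, {"drz":0.0318, "sz":-1, "finger_gap":0.06}, {"drz":0.035, "sz":-1, "finger_gap":0.06}, {"sz":-1, "finger_gap":0.06}, {"sz":-1, "finger_gap":0.06}]'
python3 -m pendant '[{"sz":-0.6, "finger_gap":0.06}, {"sx":-0.72, "sy":0.6, "finger_gap":0.06}, {"sx":-0.72, "sy":0.6, "finger_gap":0.06}, {"sx":-0.72, "sy":0.6, "finger_gap":0.06}, {"sx":-0.72, "sy":0.6, "finger_gap":0.06}]'
python3 - <<'E'
from h import *
import pickle
for n in("top","scene"):
    c=pickle.load(open(n+".pkl","rb")); T=np.linalg.inv(c["pose"])
    P=np.array([[.4533,.0934,.1235],[.558,.135,0],[.6314,.0784,.157]])
    print(n,cv2.projectPoints(P,cv2.Rodrigues(T[:3,:3])[0],T[:3,3],c["K"],np.array(c["distortion"]))[0].reshape(-1,2).round(1).tolist())
c=pickle.load(open("top.pkl","rb")); print(onz(c,284.5,227.5,.1235),onz(c,520,150,.438),onz(c,528,300,.438))
E
```

```text
clock: 0.6
position: [0.1535, -0.6567, 0.5082]
ee_rot: [0.0, 0.04, 0.999, 0.0]
ft_force: [0.1, -1.4, 1.2]
grip_width: 0.0594
finger_force: 0.0
clock: 1.1
position: [0.308, -0.548, 0.5359]
ee_rot: [-0.0, 0.04, 0.999, 0.0]
ft_force: [0.3, -1.6, -0.9]
grip_width: 0.0599
finger_force: 0.0
top [[281.6, 229.6], [267.1, 192.3], [287.9, 134.2]]
scene [[287.5, 104.0], [299.6, 127.0], [331.5, 70.9]]
[0.45730145 0.08790908 0.1235    ] [ 0.49929318 -0.23778306  0.438     ] [ 0.30794243 -0.23272959  0.438     ]
```

In the tool's units: 0.05 m is 1, 0.048 m is 0.96.

```bash
python3 -m pendant '[{"sx":-0.68, "sy":0.72, "finger_gap":0.06}, {"sx":-0.68, "sy":0.72, "finger_gap":0.06}, {"sx":-0.68, "sy":0.72, "finger_gap":0.06}, {"sx":-0.2, "sy":0.96, "finger_gap":0.06}, {"sy":1, "finger_gap":0.06}]'
python3 -m pendant '[{"sy":1, "finger_gap":0.06}, {"sy":1, "finger_gap":0.06}, {"sy":1, "finger_gap":0.06}, {"sy":1, "finger_gap":0.06}, {"sy":1, "finger_gap":0.06}]'
python3 -m pendant '[{"sy":1, "finger_gap":0.06}, {"sy":1, "finger_gap":0.06}, {"sx":0.4, "sy":0.6, "sz":0.6, "finger_gap":0.06}, {"sx":0.4, "sz":1, "finger_gap":0.06}, {"sz":1, "finger_gap":0.06}]'
python3 -m pendant '[{"sz":1, "finger_gap":0.06}, {"sz":0.8, "finger_gap":0.06}, {"finger_gap":0.06}, {"finger_gap":0.06}]'
```

```text
clock: 1.6
position: [0.4369, -0.351, 0.5339]
ee_rot: [-0.002, 0.04, 0.999, 0.001]
ft_force: [0.5, 0.9, 0.7]
grip_width: 0.0595
finger_force: 0.0
clock: 2.1
position: [0.4545, -0.1017, 0.5362]
ee_rot: [0.0, 0.04, 0.999, 0.0]
ft_force: [1.5, 0.8, 0.1]
grip_width: 0.0595
finger_force: 0.0
clock: 2.6
position: [0.4256, 0.0302, 0.4094]
ee_rot: [0.001, 0.039, 0.999, 0.001]
ft_force: [1.6, 0.1, 0.7]
grip_width: 0.0597
finger_force: 0.0
clock: 3.0
position: [0.4274, 0.0289, 0.321]
ee_rot: [0.0, 0.04, 0.999, -0.001]
ft_force: [1.1, 1.1, 1.1]
grip_width: 0.0601
finger_force: 0.0
```

```bash
cat >> h.py <<'E'
from scipy.spatial.transform import Rotation as R
def tool():
    s=sense(); T=np.eye(4); T[:3,:3]=R.from_quat(np.roll(s["ee_rot"],-1)).as_matrix(); T[:3,3]=s["position"]; return T
def shot(n,f):
    T=tool() if n=="wrist" else None
    c=camera(n)
    if n=="wrist": c["pose"]=T@np.array(c["hand_eye"])
    import pickle; pickle.dump(c,open(f"{f}.pkl","wb")); cv2.imwrite(f"pics/{f}.png",c["image"][:,:,::-1]); return c
E
python3 - <<'E'
from h import *
c=shot("wrist","w1"); print(np.round(c["pose"],3)); shot("top","t1")
E
```

```text
[[ 0.08   0.951  0.299  0.35 ]
 [ 0.997 -0.076 -0.025  0.035]
 [-0.001  0.3   -0.954  0.438]
 [ 0.     0.     0.     1.   ]]
```

View pics/w1.png

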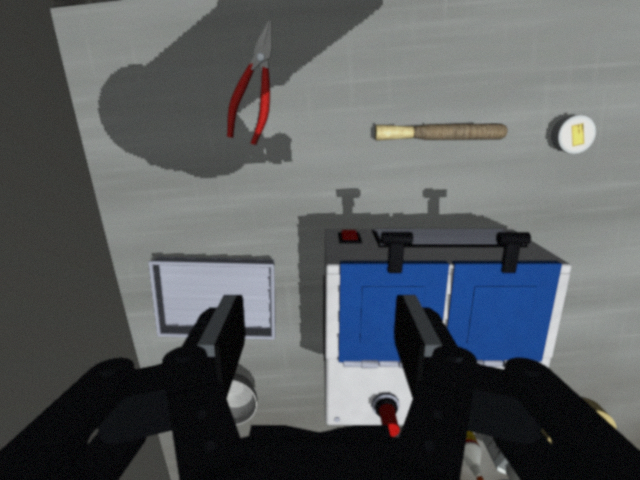

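Wrist view: right pull bar at (397,240), left at (514,240), level, so the yaw is right; pan (150,260)–(274,338), red indicator at (390,415).

Run:
```python
from h import *
import pickle
c=pickle.load(open("w1.pkl","rb"))
im=c["image"]; g=cv2.cvtColor(im,cv2.COLOR_RGB2GRAY)
for x0,x1 in((380,418),(497,535)):
    m=(g[230:247,x0:x1]<45).astype(np.uint8); ys,xs=np.nonzero(m); u,v=x0+(xs.min()+xs.max())/2,230+np.median(ys)
    print("pull",u,v,xs.min()+x0,xs.max()+x0,ys.min()+230,ys.max()+230,onz(c,u,239.5,.1275))
hsv=cv2.cvtColor(im,cv2.COLOR_RGB2HSV); b=cv2.inRange(hsv,(100,120,60),(125,255,255))
for u0 in (360,470):
    col=np.nonzero(b[250:380,u0])[0]+250; print("flap front/back at col",u0,col.min(),col.max(),onz(c,u0,col.min(),.1245),onz(c,u0,col.max(),.1245))
row=np.nonzero(b[280])[0]; print("row280",row.min(),row.max(),onz(c,row.min(),280,.1245),onz(c,row.max(),280,.1245),"gap",[ (u,onz(c,u,280,.1245)[:2]) for u in range(440,460) if not b[280,u]])
for q in((150,261),(273,262),(274,338),(158,338)): print("pan",onz(c,*q,.022))
t=pickle.load(open("top.pkl","rb"))
print("cassette/pull tri"); 
A=[];B=[]
for cc,u,v in((c,397,240),(t,284.5,227.5)):
    o,d=ray(cc,u,v); d=d/np.linalg.norm(d); M=np.eye(3)-np.outer(d,d); A.append(M);B.append(M@o)
print(np.linalg.solve(sum(A),sum(B)))
```

```text
pull 398.5 239.0 380 417 232 246 [0.4571841  0.09360555 0.1275    ]
pull 513.0 239.0 497 529 232 246 [0.46499195 0.19090097 0.1275    ]
flap front/back at col 360 263 360 [0.47708322 0.06035779 0.1245    ] [0.57581643 0.05565241 0.1245    ]
flap front/back at col 470 263 352 [0.48483493 0.15612874 0.1245    ] [0.57571343 0.15976765 0.1245    ]
row280 341 557 [0.49182649 0.04287377 0.1245    ] [0.50758645 0.23475544 0.1245    ] gap [(447, array([0.49941079, 0.13633772])), (448, array([0.49948353, 0.13722385])), (449, array([0.49955629, 0.13811011])), (450, array([0.49962908, 0.13899648])), (451, array([0.49970189, 0.13988298])), (452, array([0.49977473, 0.1407696 ]))]
pan [ 0.49689682 -0.1734886   0.022     ]
pan [ 0.50934072 -0.03138157  0.022     ]
pan [ 0.60933949 -0.04189316  0.022     ]
pan [ 0.59852895 -0.18550519  0.022     ]
cassette/pull tri
[0.45277359 0.08786667 0.14402356]
```

In the tool's units: 0.05 m is 1, 0.04 m is 0.8.

```bash
python3 -m pendant '[{"sx":-0.234, "sy":0.66, "finger_gap":0.06}, {"sx":-0.234, "sy":0.66, "finger_gap":0.06}, {"sz":1, "finger_gap":0.06}, {"sz":1, "finger_gap":0.06}, {"sz":0.8, "finger_gap":0.06}]'
python3 -m pendant '[{"sz":0.5, "finger_gap":0.06}, {"sz":0.44, "finger_gap":0.06}, {"finger_gap":0.06}, {"finger_gap":0.06}]'
python3 - <<'E'
from h import *
shot("wrist","w2")
E
```

```text
clock: 3.6
position: [0.4566, 0.0939, 0.1798]
ee_rot: [0.001, 0.04, 0.999, 0.001]
ft_force: [0.8, -0.1, -1.3]
grip_width: 0.0599
finger_force: 0.0
clock: 4.0
position: [0.457, 0.0937, 0.1345]
ee_rot: [0.001, 0.04, 0.999, 0.0]
ft_force: [0.4, 0.8, 0.7]
grip_width: 0.06
finger_force: 0.0
```

View pics/w2.png

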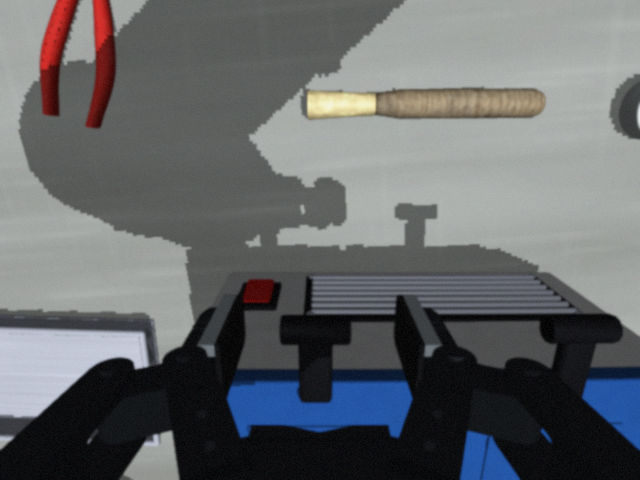

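The pull bar at (316,330) lies between the pads (243–397, rows 297–360). Closing.

```bash
python3 - <<'E'
from h import *
import pickle
c=pickle.load(open("w2.pkl","rb")); print(onz(c,316,330,.1255),onz(c,316,318,.1255),onz(c,316,345,.1255))
E
python3 -m pendant '[{"finger_gap":0.02}, {"finger_gap":0.02}, {"finger_gap":0.02}, {"finger_gap":0.02}, {"finger_gap":0.02}]' 40
```

```text
[0.45618515 0.09269145 0.1255    ] [0.45117745 0.0931064  0.1255    ] [0.46260589 0.09215933 0.1255    ]
clock: 4.55
position: [0.4561, 0.0924, 0.1342]
ee_rot: [0.001, 0.04, 0.999, -0.0]
ft_force: [-0.4, -5.3, 7.0]
grip_width: 0.0245
finger_force: 38.8
```

In the tool's units: -0.0188 m is -0.376, -0.0184 m is -0.368.

```bash
python3 -m pendant '[{"sx":-0.028, "sz":-0.376, "finger_gap":0.02}, {"sx":-0.084, "sz":-0.368, "finger_gap":0.02}, {"sx":-0.138, "sz":-0.352, "finger_gap":0.02}, {"sx":-0.19, "sz":-0.326, "finger_gap":0.02}]' 30
python3 -m pendant '[{"sx":-0.236, "sz":-0.296, "finger_gap":0.02}, {"sx":-0.278, "sz":-0.256, "finger_gap":0.02}, {"sx":-0.312, "sz":-0.212, "finger_gap":0.02}]'
python3 -m pendant '[{"sx":-0.34, "sz":-0.162, "finger_gap":0.02}, {"sx":-0.362, "sz":-0.11, "finger_gap":0.02}, {"sx":-0.374, "sz":-0.056, "finger_gap":0.02}]'
python3 -c '
from h import *
shot("top","t2");shot("scene","s2")'
```

```text
clock: 4.95
position: [0.4773, 0.0906, 0.205]
ee_rot: [-0.0, 0.04, 0.999, -0.0]
ft_force: [5.5, -2.3, -6.5]
grip_width: 0.0249
finger_force: 36.7
clock: 5.25
position: [0.5182, 0.0873, 0.243]
ee_rot: [-0.001, 0.04, 0.999, -0.0]
ft_force: [1.2, -1.4, -5.1]
grip_width: 0.0248
finger_force: 36.3
clock: 5.55
position: [0.5724, 0.0829, 0.2598]
ee_rot: [-0.0, 0.04, 0.999, -0.0]
ft_force: [-2.1, -0.8, 0.1]
grip_width: 0.0249
finger_force: 37.0
```

```bash
python3 -m pendant '[{"sx":-0.378, "sz":0.002, "finger_gap":0.02}, {"sx":-0.372, "sz":0.058, "finger_gap":0.02}, {"sx":-0.32, "sz":0.09, "finger_gap":0.02}, {"finger_gap":0.02}]'
python3 -m pendant '[{"finger_gap":0.05}, {"finger_gap":0.05}, {"finger_gap":0.05}]'
python3 -m pendant '[{"sz":-0.6, "finger_gap":0.05}, {"sz":-1, "finger_gap":0.05}, {"sx":0.6, "sz":-0.6, "finger_gap":0.05}, {"sx":1, "finger_gap":0.05}, {"sx":1, "finger_gap":0.05}]'
```

```text
clock: 6.05
position: [0.6282, 0.0785, 0.2521]
ee_rot: [0.001, 0.04, 0.999, -0.001]
ft_force: [0.5, -2.4, 8.0]
grip_width: 0.0246
finger_force: 38.6
clock: 6.35
position: [0.6253, 0.0795, 0.251]
ee_rot: [-0.0, 0.04, 0.999, 0.0]
ft_force: [0.1, 0.6, -0.4]
grip_width: 0.0499
finger_force: 0.0
clock: 6.85
position: [0.4949, 0.0899, 0.3614]
ee_rot: [0.0, 0.04, 0.999, 0.0]
ft_force: [-0.9, 1.0, 0.9]
grip_width: 0.05
finger_force: 0.0
```

```bash
python3 -m pendant '[{"finger_gap":0.05}, {"finger_gap":0.05}]'
python3 - <<'E'
from h import *
c=shot("wrist","w3"); shot("top","t3"); print(sense()["qpos"])
E
```

```text
clock: 7.05
position: [0.4951, 0.0899, 0.3623]
ee_rot: [0.001, 0.039, 0.999, 0.001]
ft_force: [0.6, 0.8, -0.7]
grip_width: 0.0501
finger_force: 0.0
[ 5.69322519e-01  1.95305203e-02 -1.77305574e-01 -1.46915553e-05
 -1.37323555e+00 -2.21991783e+00]
```

View pics/w3.png

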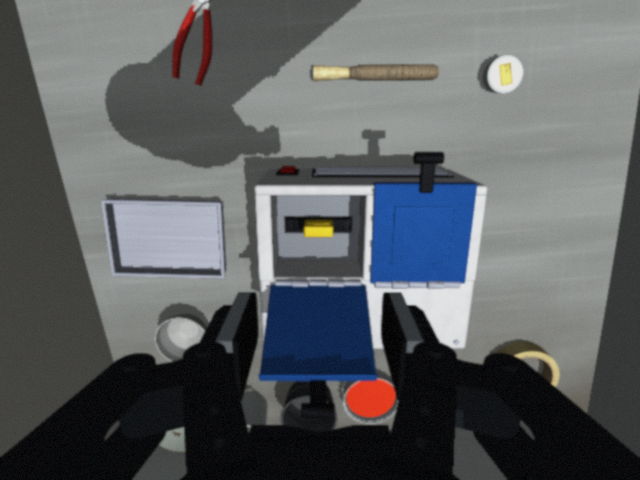

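Flap is open; yellow tab at (318,229) in the right bay, black frame at (285–352, 217–235).

Run:
```python
from h import *
import pickle
for n,box in(("w3",(300,335,215,245)),("t3",(255,330,160,235))):
    c=pickle.load(open(n+".pkl","rb")); hsv=cv2.cvtColor(c["image"],cv2.COLOR_RGB2HSV)
    m=cv2.inRange(hsv,(20,130,70),(35,255,255)); k=np.zeros_like(m); k[box[2]:box[3],box[0]:box[1]]=m[box[2]:box[3],box[0]:box[1]]
    ys,xs=np.nonzero(k); 
    if len(xs)==0: print(n,"none"); continue
    print(n,len(xs),xs.min(),xs.max(),ys.min(),ys.max(),[ (y,int(hsv[y,int(xs.mean()),2])) for y in range(ys.min()-1,ys.max()+2)])
    u=(xs.min()+xs.max())/2
    for v in(ys.min(),(ys.min()+ys.max())/2,ys.max()): print(v,onz(c,u,v,.104))
    print("ends",onz(c,xs.min(),ys.mean(),.104),onz(c,xs.max(),ys.mean(),.104))
```

```text
w3 455 303 333 221 236 [(220, 61), (221, 78), (222, 93), (223, 124), (224, 132), (225, 130), (226, 155), (227, 195), (228, 224), (229, 229), (230, 230), (231, 228), (232, 231), (233, 229), (234, 230), (235, 223), (236, 199), (237, 162)]
221 [0.52165354 0.08712102 0.104     ]
228.5 [0.52949837 0.08649406 0.104     ]
236 [0.53743912 0.0858594  0.104     ]
ends [0.52845262 0.07135653 0.104     ] [0.53085602 0.1016082  0.104     ]
t3 115 279 294 190 197 [(189, 139), (190, 209), (191, 208), (192, 206), (193, 208), (194, 198), (195, 113), (196, 112), (197, 82), (198, 47)]
190 [0.53590297 0.08510337 0.104     ]
193.5 [0.52879571 0.08513032 0.104     ]
197 [0.52170619 0.08515763 0.104     ]
ends [0.52927883 0.09996198 0.104     ] [0.52879206 0.07030648 0.104     ]
```

In the tool's units: -0.15 rad / 3.1416 = -0.0477.

```bash
python3 -m pendant '[{"drz":-0.0477, "finger_gap":0.036}, {"drz":-0.0477, "finger_gap":0.036}, {"drz":-0.0477, "finger_gap":0.036}, {"drz":-0.0477, "finger_gap":0.036}, {"drz":-0.0477, "finger_gap":0.036}]'
python3 -m pendant '[{"drz":-0.0477, "finger_gap":0.036}, {"drz":-0.0477, "finger_gap":0.036}, {"drz":-0.0477, "finger_gap":0.036}, {"drz":-0.0477, "finger_gap":0.036}, {"drz":-0.0477, "finger_gap":0.036}]'
python3 -m pendant '[{"drz":-0.0225, "sx":0.018, "sy":-0.742, "finger_gap":0.036}, {"sz":1, "finger_gap":0.036}, {"sz":1, "finger_gap":0.036}, {"sz":0.6, "finger_gap":0.036}, {"finger_gap":0.036}]'; python3 -c '
from h import *
print(tool().round(4), sense()["qpos"].round(2))'
```

```text
clock: 7.65
position: [0.4972, 0.0898, 0.3602]
ee_rot: [-0.001, -0.331, 0.944, -0.0]
ft_force: [0.8, 0.8, -0.5]
grip_width: 0.0355
finger_force: 0.0
clock: 8.15
position: [0.4972, 0.0898, 0.3602]
ee_rot: [-0.001, -0.654, 0.757, 0.0]
ft_force: [-0.5, -0.8, 0.7]
grip_width: 0.0359
finger_force: 0.0
clock: 8.65
position: [0.531, 0.0821, 0.2257]
ee_rot: [-0.005, -0.678, 0.735, 0.002]
ft_force: [-0.5, -0.3, -0.1]
grip_width: 0.0364
finger_force: 0.0
[[-0.0816 -0.9966 -0.0093  0.531 ]
 [-0.9967  0.0816 -0.004   0.0821]
 [ 0.0047  0.0089 -0.9999  0.2257]
 [ 0.      0.      0.      1.    ]] [ 0.52  0.16 -0.33 -0.   -1.09 -0.6 ]
```

```bash
python3 -m pendant '[{"finger_gap":0.036}, {"finger_gap":0.036}]'; python3 -c '
from h import *
T=tool();print(T.round(4)); d=np.array([.532,.086,.105])-T[:3,3]; print(T[:3,:3].T@d); print(R.from_matrix(T[:3,:3].T@np.array([[-.0809,-.9967,0],[-.9967,.0809,0],[0,0,-1]])).as_rotvec())'
```

```text
clock: 8.85
position: [0.5342, 0.0837, 0.233]
ee_rot: [0.001, -0.678, 0.735, -0.001]
ft_force: [-0.2, -0.3, -0.2]
grip_width: 0.0357
finger_force: 0.0
[[-8.000e-02 -9.968e-01  2.600e-03  5.342e-01]
 [-9.968e-01  8.000e-02  7.000e-04  8.370e-02]
 [-9.000e-04 -2.600e-03 -1.000e+00  2.330e-01]
 [ 0.000e+00  0.000e+00  0.000e+00  1.000e+00]]
[-0.0020086   0.00274376  0.12798974]
[-0.00257612  0.00086311  0.00093399]
```

In the tool's units: 0.04 m is 0.8, -0.002 m is -0.04.

```bash
python3 -m pendant '[{"sx":-0.04, "sy":0.05, "sz":0.8, "finger_gap":0.036}, {"sz":0.8, "finger_gap":0.036}, {"finger_gap":0.036}, {"finger_gap":0.036}]'
python3 -m pendant '[{"sz":0.3, "finger_gap":0.036}, {"sz":0.3, "finger_gap":0.036}, {"sz":0.26, "finger_gap":0.036}, {"finger_gap":0.036}, {"finger_gap":0.036}]'
python3 -c '
from h import *
T=tool();print(T.round(4)); d=np.array([.532,.086,.105])-T[:3,3]; print(T[:3,:3].T@d);shot("wrist","w4")'
```

```text
clock: 9.25
position: [0.5315, 0.0858, 0.153]
ee_rot: [0.001, -0.678, 0.735, -0.001]
ft_force: [-0.1, -0.1, 1.6]
grip_width: 0.0356
finger_force: 0.0
clock: 9.75
position: [0.5318, 0.0861, 0.1104]
ee_rot: [0.001, -0.678, 0.735, -0.001]
ft_force: [0.6, 0.8, 1.1]
grip_width: 0.0359
finger_force: 0.0
[[-0.0796 -0.9968  0.0031  0.5318]
 [-0.9968  0.0796  0.0011  0.0861]
 [-0.0013 -0.003  -1.      0.1104]
 [ 0.      0.      0.      1.    ]]
[ 6.72948295e-05 -1.45931630e-04  5.44470416e-03]
```

View pics/w4.png

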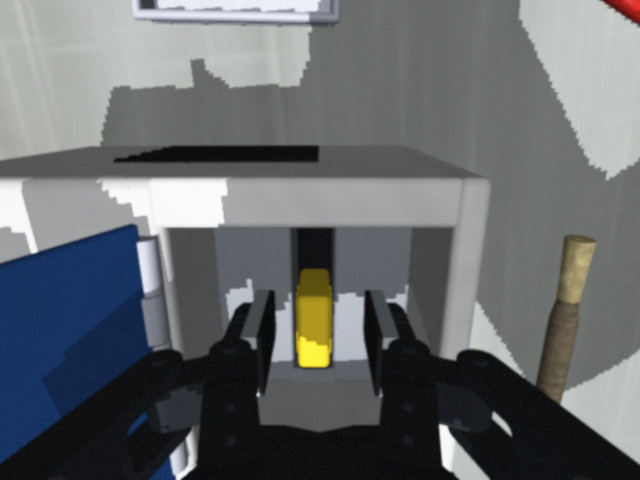

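Tab (313, 270–368) is centred between pads (273, 365). Go down 5 mm and grip.

In the tool's units: 0.0055 m is 0.11.

```bash
python3 -m pendant '[{"sz":0.11, "finger_gap":0.036}, {"finger_gap":0.036}, {"finger_gap":0.036}]'
python3 -m pendant '[{"finger_gap":0.005}, {"finger_gap":0.005}, {"finger_gap":0.005}, {"finger_gap":0.005}, {"finger_gap":0.005}]' 60
```

```text
clock: 10.1
position: [0.5315, 0.086, 0.1036]
ee_rot: [0.001, -0.678, 0.735, -0.0]
ft_force: [1.7, 1.2, 5.0]
grip_width: 0.036
finger_force: 2.5
clock: 10.6
position: [0.5325, 0.0859, 0.1034]
ee_rot: [0.002, -0.678, 0.735, -0.001]
ft_force: [6.1, -1.0, 1.5]
grip_width: 0.0111
finger_force: 69.4
```

In the tool's units: -0.02 m is -0.4, -0.015 m is -0.3.

```bash
python3 -m pendant '[{"sz":-0.2, "finger_gap":0.005}, {"sz":-0.3, "finger_gap":0.005}, {"sz":-0.4, "finger_gap":0.005}, {"sz":-0.4, "finger_gap":0.005}]'
python3 -m pendant '[{"sz":-0.4, "finger_gap":0.005}, {"sz":-0.5, "finger_gap":0.005}, {"sz":-0.6, "finger_gap":0.005}, {"sz":-0.6, "finger_gap":0.005}, {"finger_gap":0.005}]'
python3 -c '
from h import *
print(tool().round(4));shot("wrist","w5");shot("top","t5")'
```

```text
clock: 11.0
position: [0.5314, 0.0856, 0.168]
ee_rot: [0.001, -0.678, 0.735, -0.0]
ft_force: [-1.2, -0.3, -1.6]
grip_width: 0.0111
finger_force: 68.0
clock: 11.5
position: [0.5316, 0.0858, 0.2763]
ee_rot: [0.002, -0.678, 0.735, -0.001]
ft_force: [-0.1, -0.1, -0.6]
grip_width: 0.011
finger_force: 68.2
[[-0.0797 -0.9968  0.005   0.5316]
 [-0.9968  0.0797  0.0018  0.0858]
 [-0.0022 -0.0049 -1.      0.2763]
 [ 0.      0.      0.      1.    ]]
```

View pics/w5.png

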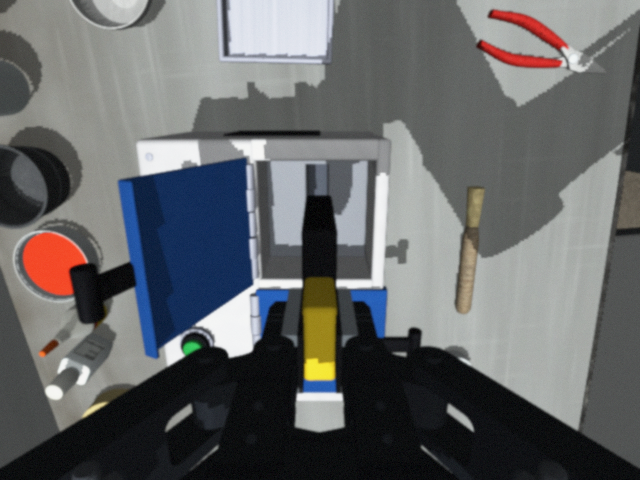

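Cassette is out and upright in the gripper, flap still open. Carrying most of the way, then checking clearance to the divider.

In the tool's units: 0.03 m is 0.6, 0.025 m is 0.5, -0.0054 rad / 3.1416 = -0.0017.

```bash
python3 -m pendant '[{"dry":-0.0017, "sx":0.3, "sy":-0.08, "finger_gap":0.005}, {"sx":0.5, "sy":-0.16, "finger_gap":0.005}, {"sx":0.6, "sy":-0.2, "finger_gap":0.005}, {"sx":0.6, "sy":-0.2, "finger_gap":0.005}, {"sx":0.4, "sy":-0.12, "finger_gap":0.005}]'
python3 -m pendant '[{"finger_gap":0.005}, {"finger_gap":0.005}]'
python3 - <<'E'
from h import *
print(tool().round(4), sense()["qpos"].round(3))
t=shot("top","t6");s=shot("scene","s6")
a=t["image"][40:340,120:560][:, :, ::-1]; b=s["image"][0:220,160:480][:,:,::-1]
cv2.imwrite("pics/m6.png",np.hstack([a,cv2.resize(b,(360,248))[:,:] if 0 else cv2.copyMakeBorder(cv2.resize(b,(360,248)),0,52,0,0,0)]))
E
```

```text
clock: 12.1
position: [0.5577, -0.0389, 0.2698]
ee_rot: [0.0, -0.678, 0.735, 0.003]
ft_force: [-0.4, 0.1, -1.2]
grip_width: 0.0112
finger_force: 68.0
clock: 12.3
position: [0.5577, -0.0377, 0.2701]
ee_rot: [0.001, -0.678, 0.735, 0.003]
ft_force: [-0.4, -0.7, -2.0]
grip_width: 0.0107
finger_force: 68.0
[[-0.0818 -0.9966 -0.0029  0.5577]
 [-0.9966  0.0817  0.0051 -0.0377]
 [-0.0048  0.0033 -1.      0.2701]
 [ 0.      0.      0.      1.    ]] [ 0.279  0.161 -0.221 -0.006 -1.19  -0.359]
```

View pics/m6.png

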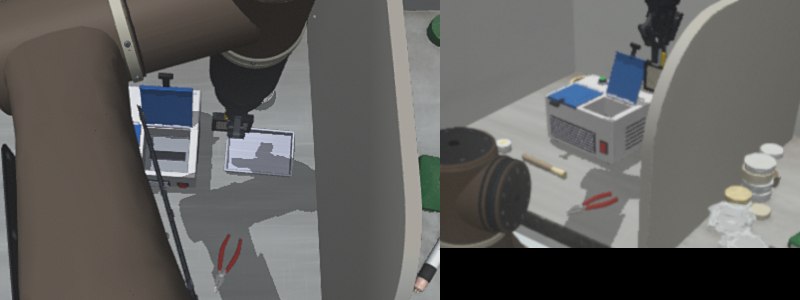

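The manual's scale: shifts go in shares of 50 mm and turns go in shares of pi rad. Converting my numbers, 0.02 m is 0.4, 0.0164 m is 0.328, 0.0048 rad / 3.1416 = 0.0015.

```bash
python3 -m pendant '[{"drx":0.0011, "dry":0.0015, "sx":0.3, "finger_gap":0.005}, {"sx":0.4, "sy":-0.02, "finger_gap":0.005}, {"sx":0.4, "sy":-0.02, "finger_gap":0.005}, {"sx":0.328, "finger_gap":0.005}, {"finger_gap":0.005}]'
python3 -m pendant '[{"sz":0.4, "finger_gap":0.005}, {"sz":0.5, "finger_gap":0.005}, {"sz":0.5, "finger_gap":0.005}, {"sz":0.5, "finger_gap":0.005}, {"sz":0.36, "finger_gap":0.005}]'
python3 -m pendant '[{"finger_gap":0.005}, {"finger_gap":0.005}, {"finger_gap":0.005}]'
python3 - <<'E'
from h import *
T=tool();print(T.round(4)); d=np.array([.554,-.109,.157])-T[:3,3]; print(T[:3,:3].T@d)
w=shot("wrist","w7");shot("top","t7");s=shot("scene","s7")
cv2.imwrite("pics/m7.png",np.hstack([cv2.resize(w["image"],(480,360)),cv2.resize(cv2.imread("pics/t7.png")[40:340,120:440],(320,360))[:,:,::-1]])[:,:,::-1])
E
```

```text
clock: 12.9
position: [0.5543, -0.1098, 0.2717]
ee_rot: [0.001, -0.678, 0.735, -0.001]
ft_force: [0.0, 0.2, -2.1]
grip_width: 0.0108
finger_force: 68.0
clock: 13.4
position: [0.5546, -0.1078, 0.1573]
ee_rot: [0.001, -0.678, 0.735, -0.001]
ft_force: [-0.3, 0.3, -1.2]
grip_width: 0.0108
finger_force: 68.0
clock: 13.7
position: [0.5561, -0.1082, 0.1603]
ee_rot: [0.002, -0.678, 0.735, -0.002]
ft_force: [-0.6, -0.8, -1.4]
grip_width: 0.0108
finger_force: 68.0
[[-7.940e-02 -9.968e-01  5.400e-03  5.561e-01]
 [-9.968e-01  7.940e-02  3.000e-04 -1.082e-01]
 [-7.000e-04 -5.300e-03 -1.000e+00  1.603e-01]
 [ 0.000e+00  0.000e+00  0.000e+00  1.000e+00]]
[0.00094677 0.00200825 0.00325087]
```

View pics/m7.png

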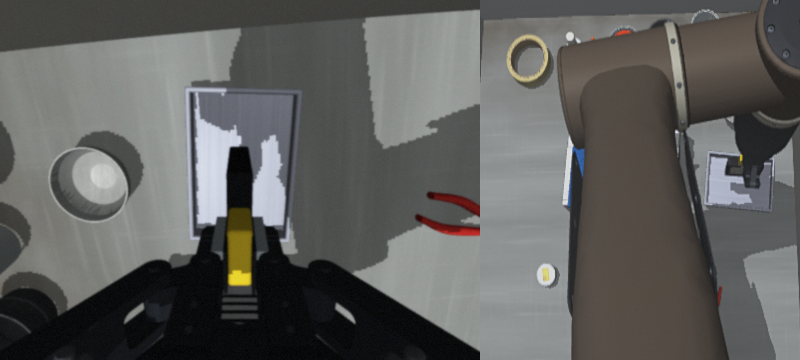

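Wrist view: cassette (yellow tab ~(239,250), frame (239,150)) is parallel to the pan's long side and central above it (pan corners (187,90), (301,91)). Trimming 2 mm, settling and handing in.

In the tool's units: 0.002 m is 0.04, 0.001 m is 0.02, 0.004 rad / 3.1416 = 0.0013.

```bash
python3 -m pendant '[{"drx":0.0013, "sx":0.02, "sy":0.04, "finger_gap":0.005}, {"finger_gap":0.005}, {"finger_gap":0.005}, {"finger_gap":0.005}, {"finger_gap":0.005}]'
python3 - <<'E'
from h import *
import pickle
c=pickle.load(open("w7.pkl","rb"))
for q in((187,90),(301,91),(291,240),(189,238)): print(onz(c,q[0]*4/3,q[1]*4/3,.022).round(4))
T=tool();print(T.round(4)); print(abs(sense()["qvel"]).max())
E
```

```text
clock: 14.35
position: [0.5532, -0.1094, 0.1589]
ee_rot: [0.003, -0.678, 0.735, -0.002]
ft_force: [-0.3, -0.6, -0.9]
grip_width: 0.0108
finger_force: 68.1
[ 0.5943 -0.1839  0.022 ]
[ 0.4982 -0.1754  0.022 ]
[ 0.5104 -0.0338  0.022 ]
[ 0.6112 -0.0439  0.022 ]
[[-8.020e-02 -9.968e-01  7.300e-03  5.532e-01]
 [-9.968e-01  8.020e-02  0.000e+00 -1.094e-01]
 [-6.000e-04 -7.300e-03 -1.000e+00  1.589e-01]
 [ 0.000e+00  0.000e+00  0.000e+00  1.000e+00]]
0.001067573702391119
```

```bash
python3 -c '
from station import job_done
print(job_done())'
```

```text
the job is handed in; nothing more can be done
None
```

I opened the right bay's flap right back and it stayed open. The cassette is now held still and upright (about 0.4° off vertical), clear above the middle of the lemel pan with its broad side along the long side. The left bay stayed shut, nothing else was touched, and the job was handed in at about 14 s.

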